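Fit the cover on the desk cable box

ROBOT

A 6-joint arm with a two-finger parallel gripper is mounted at the origin on the work surface. World frame = base frame: x ahead of the robot, y to its left, z up, the work surface at z = 0. Lengths are in mm, angles in rad, forces in N, time in s.
With the tool pointing down it reaches from about 300 to 775 mm from the base axis. Payload 14.6 kg.
Tool frame: the origin (TCP) lies at the very end of the fingers, on their centre line; the grasp point (between the pads) lies 19 mm behind it; z points along the fingers, y is the line along which they close (so a half turn about z gives the same grasp; the last joint's range is limited). The gripper opens to 94 mm and grips with 3 to 60 N. Pads are 16 mm wide; open, the fingers measure 119 mm over their backs; the gripper's body (75 mm by 177 mm) begins 78 mm behind the grasp point.
Start: joints at [1.07, 0.3, 1.521, -0, 1.321, -0.067], TCP at [231.173, 499.047, 205.446] pointing down, gripper open.
Joint ranges: [-3.03, 3.03], [-0.79, 2.21], [0.23, 2.52], [-1.04, 4.18], [0, 3.07], [-2.55, 2.55]. Speed limits (rad/s): [2.22, 2.22, 2.57, 3.14, 3.14, 3.14].

INTERFACE

Orientations are given as [roll, pitch, yaw] about the fixed x, y, z axes, in that order (R = Rz(yaw) Ry(pitch) Rx(roll)).
In Python, from cell import manip gives the robot as it stands. The module is installed in compiled form; this text tells all that it offers.
- The arm moves only by the shell command python3 -m inch 'ROWS' [FORCE]. ROWS is JSON, a list of rows, each an object of numbers: "gripper": the opening, from 0 (shut) to 1 (fully open); "dx", "dy", "dz": the shift along the world's x, y, z in m; "wx", "wy", "wz": the turn, a rotation vector about the world's x, y, z in degrees. A call has exactly 5 rows; each row is the pose to reach, as a shift and turn from the pose commanded when the call began; what a row does not reach only later rows make up. A row lasts 1/12 s, in which the tool goes at most 41.7 mm and 7.16 degrees, less where a joint would pass 70% of its speed; a pose out of reach is approached as far as the arm can. A call with a gripper value outside its range is refused whole. The fingers move at their own pace and stop on an object; FORCE is the grip in N (left out, the last holds). Time passes only in rows, so rows that repeat a pose let the fingers close, or fill a call up. It gives the time, the measured TCP pose, the force, the opening and the grip force at its end, in the units of the state.
- manip.read_state(): the state, without advancing time (a new reading comes with each control period).
- manip.camera(name): name is "scene" or "top" or "wrist"; returns the picture (480x640x3 uint8, blue, green, red); there is no depth.
- manip.camera_info(name): a dict with "camera_matrix" (3x3 intrinsics, pixels), "R" (3x3) and "t" (3): a world point X has camera coordinates R X + t; the wrist camera has in their place "tool_from_camera" (4x4, takes a point from camera to tool coordinates, whose origin is the TCP and whose axes are the flange's). Camera axes: x right, y down, z forward; pixel columns grow to the right and rows downward; lengths in mm; the calibration is good to about 2 mm. A picture is of the moment at which its call begins: read the wrist's pose just before it. camera_info takes no time and is no camera call.
- manip.sign_off(): hands the job in; it is judged then, once.
The state is a dict: "clock": time; "joints": joint angles; "qd": joint speeds; "effort": joint torques, N m; "eef_pos": TCP position; "eef_rot": TCP orientation; "wrist_force": force on the tool from outside, world axes, zero at the start; "moment": the same for the moment, N m; "finger_gap": finger opening in mm; "finger_force": force on a finger pad.
Only numpy, scipy, OpenCV 4.12 (cv2) and the standard library are available. Lean on these libraries where they do the work, as an engineer would, in place of code of your own. Each camera call takes 0.05 s, during which the arm holds its last target. There are 200 camera calls.

TASK

Close the open cable box with the cover that fits, the longer of the two loose ones: take it by its grip bar, tilt it, hook its leading edge (the one farther from the bar) under the box's lip, then lower the other edge inside the curb so that it lies flat and square on the box, and let go. Leave the shorter cover where it lies.

Things in the scene. Friction and masses are not known exactly. Their poses are not given: they have to be found in the camera images.
- cable_box: Beige open box fixed to the desk, 196 (x) x 130 mm (y). Origin: centre of underside, z up. Ledges for the cover at z=60. At the -x end, towards the robot, a wall (inner face x=-90) bears the lip: full-width plate from the wall to x=-56, underside z=80, top z=85; slot open at the sides. At the +x end a curb: inner face x=90, outer 98, top z=76. Between them an opening 126 x 90 from x=-56 to 70.
- cover: Cover that fits: cream plastic plate 160 (x) x 110 (y) x 6 mm, about 0.16 kg, flat on the desk. Origin: centre of underside, z up. Black grip bar on top, 14 thick (x), 70 long (y), z=6 to 42 mm, centred at x=+20, y=0: pinch it across its thickness. Leading edge at x=-80, roughly towards the robot. Seated: origin 60 mm above the box's, x axes alike, 20 mm of play between wall and curb.
- cover_lead (a point): Middle of the long cover's leading edge, on its underside (cover x=-80, y=0, z=0 mm); axes as the cover's. It goes into the slot under the lip, 20 mm high and 34 deep, with the cover tilted some 8 to 20 degrees, other edge up. Flat, the cover is too long to drop between lip and curb and cannot slide in over the curb.
- short_cover: Spare cover of another box, to be left alone: same plastic, width, thickness and grip bar, but only 100 mm long (x), bar centred at x=0. Origin: centre of underside. Lies flat on the desk.
There are look-alikes about, which are no part of the job. Leave any turquoise or yellow look-alike of the cover alone.

How it is judged:
By the outcome, as a careful person would: the job done as asked, in the order asked, and still so for the second after the job is handed in, with the robot touching nothing.
It also fails if it takes over 37 s, if anything falls off the work surface, if the arm or the gripper's body presses on something with over 40 N, if the wrist force passes 120 N, or if a joint passes its speed limit or range.

## Working session

There is one attempt and no reset: what is moved stays moved. The work goes in short steps, Python scripts to look and compute and a shell command to move; the robot and the scene stay as the last step left them, time stands still between calls to the robot, and variables do not carry over. Pictures are saved under pics/ and viewed, at most 13 in all, crops included, and the job is handed in when it is done.

```bash
mkdir -p pics; python3 - <<'E'
from cell import manip
import cv2,numpy as np
for n in("scene","top"):
    im=manip.camera(n);cv2.imwrite(f"pics/{n}0.png",im)
    i=manip.camera_info(n);print(n,{k:np.round(np.array(v),3).tolist() for k,v in i.items()})
i=manip.camera_info("wrist");print({k:np.round(np.array(v),3).tolist() for k,v in i.items()})
s=manip.read_state();print(s)
E
```

```text
scene {'camera_matrix': [[598.606, 0.0, 314.125], [0.0, 598.606, 249.642], [0.0, 0.0, 1.0]], 'R': [[0.209, 0.978, 0.0], [0.576, -0.123, -0.808], [-0.791, 0.169, -0.589]], 't': [-102.147, -204.51, 1371.028]}
top {'camera_matrix': [[503.824, 0.0, 317.543], [0.0, 503.824, 242.435], [0.0, 0.0, 1.0]], 'R': [[-0.007, -1.0, -0.006], [-0.991, 0.007, -0.131], [0.131, 0.005, -0.991]], 't': [-4.025, 384.784, 867.085]}
{'camera_matrix': [[336.896, 0.0, 316.7], [0.0, 336.896, 245.036], [0.0, 0.0, 1.0]], 'tool_from_camera': [[-0.0, -0.971, -0.238, 67.965], [1.0, -0.0, -0.001, 0.606], [0.001, -0.238, 0.971, -180.115], [0.0, 0.0, 0.0, 1.0]]}
{'clock': 0.1, 'joints': array([ 1.07040165e+00,  3.00408576e-01,  1.52151091e+00, -2.07370810e-05,
        1.32067211e+00, -6.66059148e-02]), 'qd': array([-0.00093413, -0.00133705, -0.00163826,  0.00056371,  0.00245492,
        0.00067998]), 'effort': array([ 1.86628225e-03, -5.32637107e+01, -3.53289592e+01,  7.09380442e-02,
        2.34230363e-02, -4.07559980e-05]), 'eef_pos': array([231.07355213, 498.85572658, 204.95030064]), 'eef_rot': array([-3.14059458e+00, -4.64447794e-05,  2.70780901e+00]), 'wrist_force': array([-0.01994429,  0.1303546 , -0.18732135]), 'moment': array([-0.04282963, -0.04538648,  0.06056443]), 'finger_force': 0.0, 'finger_gap': 94.24449814313023}
```

View pics/scene0.png

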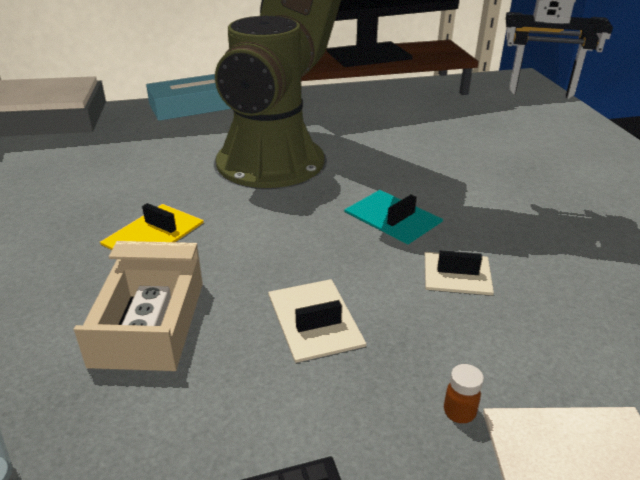

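View pics/top0.png

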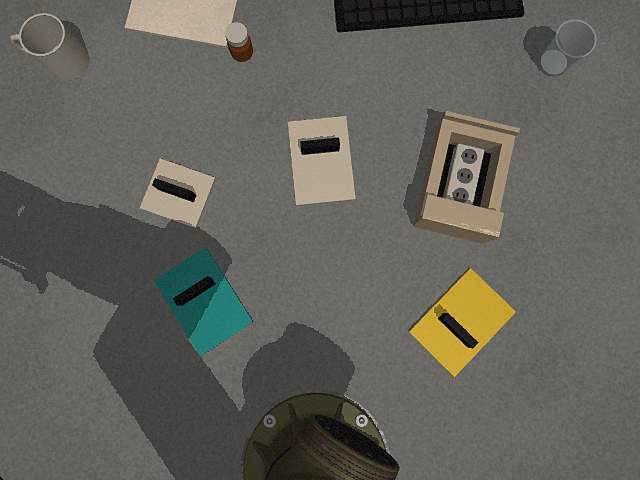

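Top view: the long cream cover at (321,160) with its bar at (320,146), the box at (467,175) with its lip nearest the robot at (462,215).
Things that could be taken for the cover (top view): long cream (321,160), short cream (177,192), turquoise (204,302), yellow (463,322), paper sheet (180,15). By the description I choose (321,160); in the scene view it is at (316,320).

```bash
cat > h.py <<'E'
from cell import manip
import cv2,numpy as np
def cam(n):
    i=manip.camera_info(n);return np.array(i["camera_matrix"]),np.array(i["R"]),np.array(i["t"])
def rays(n,px,c=None):
    K,R,t=c or cam(n);px=np.atleast_2d(px).astype(float)
    d=np.c_[px,np.ones(len(px))]@np.linalg.inv(K).T@R
    return -R.T@t,d
def plane(n,px,z,c=None):
    o,d=rays(n,px,c);return o+d*((z-o[2])/d[:,2])[:,None]
def tri(p,q,n="top",m="scene",c=None,e=None):
    o,a=rays(n,p,c);u,b=rays(m,q,e);A=np.c_[a[0],-b[0]]
    s=np.linalg.lstsq(A,u-o,rcond=None)[0];x=o+a[0]*s[0];y=u+b[0]*s[1]
    return (x+y)/2,np.linalg.norm(x-y)
E
python3 - <<'E'
from h import *
for n,cp in(("top",(321,185)),("scene",(300,300))):
    im=cv2.imread(f"pics/{n}0.png");hsv=cv2.cvtColor(im,cv2.COLOR_BGR2HSV)
    print(n,hsv[cp[1],cp[0]],[hsv[y,x] for x,y in([(462,215),(426,175),(505,175),(480,120)] if n=="top" else [(150,255),(130,350),(185,300)])])
    m=cv2.inRange(hsv,(10,20,120),(35,120,255))
    cs,_=cv2.findContours(m,0,2)
    for c in cs:
        if cv2.contourArea(c)>1000:
            h=cv2.convexHull(c);a=cv2.approxPolyDP(h,3,True)[:,0]
            print(cv2.contourArea(c),a.tolist(),np.round(plane(n,a,6 if cv2.pointPolygonTest(c,cp,0)>0 else 85)).tolist())
    x,y=cp;
    cv2.imwrite(f"pics/{n}_c.png",cv2.resize(np.hstack([im[95:255,270:370],im[95:255,400:530]]) if n=="top" else im[230:380,70:380],None,fx=3 if n=="top" else 2.5,fy=3 if n=="top" else 2.5,interpolation=2))
E
```

```text
top [ 19  50 183] [array([ 16,  76, 162], dtype=uint8), array([17, 87, 73], dtype=uint8), array([ 20,  72, 163], dtype=uint8), array([ 18,  73, 160], dtype=uint8)]
3060.0 [[159, 158], [214, 177], [195, 226], [139, 208]] [[523.0, 260.0, 85.0], [489.0, 167.0, 85.0], [406.0, 196.0, 85.0], [437.0, 291.0, 85.0]]
1224.5 [[458, 144], [483, 149], [472, 201], [447, 194]] [[543.0, -246.0, 85.0], [534.0, -288.0, 85.0], [445.0, -265.0, 85.0], [457.0, -224.0, 85.0]]
4008.5 [[515, 136], [498, 236], [422, 217], [443, 118]] [[556.0, -343.0, 85.0], [385.0, -305.0, 85.0], [418.0, -181.0, 85.0], [589.0, -222.0, 85.0]]
4900.5 [[346, 116], [355, 198], [296, 204], [287, 121]] [[626.0, -61.0, 6.0], [469.0, -76.0, 6.0], [459.0, 32.0, 6.0], [617.0, 49.0, 6.0]]
1527.5 [[63, 25], [61, 44], [45, 55], [22, 50], [10, 37], [29, 17], [39, 13], [51, 14]] [[766.0, 438.0, 85.0], [730.0, 439.0, 85.0], [710.0, 466.0, 85.0], [720.0, 507.0, 85.0], [744.0, 530.0, 85.0], [781.0, 499.0, 85.0], [789.0, 482.0, 85.0], [787.0, 460.0, 85.0]]
4120.5 [[246, 36], [224, 47], [124, 27], [132, 0], [236, 0]] [[742.0, 116.0, 85.0], [722.
[... 943 characters left out ...]
11], [436, 40], [377, 41], [379, 17]] [[-817.0, 733.0, 85.0], [-508.0, 593.0, 85.0], [-536.0, 414.0, 85.0], [-789.0, 498.0, 85.0]]
1368.0 [[510, 0], [498, 70], [478, 71], [489, 0]] [[-908.0, 1040.0, 85.0], [-224.0, 658.0, 85.0], [-228.0, 602.0, 85.0], [-924.0, 964.0, 85.0]]
1548.0 [[459, 0], [484, 0], [474, 57], [441, 38], [445, 11]] [[-947.0, 855.0, 85.0], [-928.0, 946.0, 85.0], [-336.0, 640.0, 85.0], [-523.0, 615.0, 85.0], [-814.0, 746.0, 85.0]]
21642.0 [[261, 0], [259, 15], [214, 73], [146, 98], [74, 108], [0, 111], [0, 0]] [[-1100.0, 139.0, 85.0], [-898.0, 104.0, 85.0], [-360.0, -90.0, 85.0], [-220.0, -265.0, 85.0], [-193.0, -429.0, 85.0], [-210.0, -595.0, 85.0], [-1301.0, -805.0, 85.0]]
```

View pics/top_c.png

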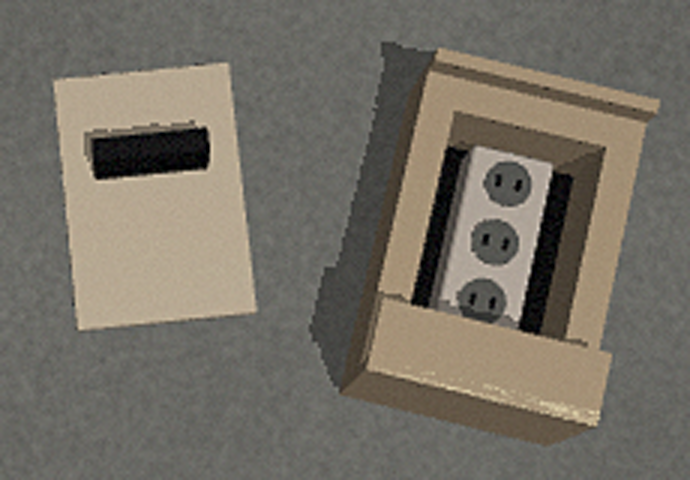

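View pics/scene_c.png

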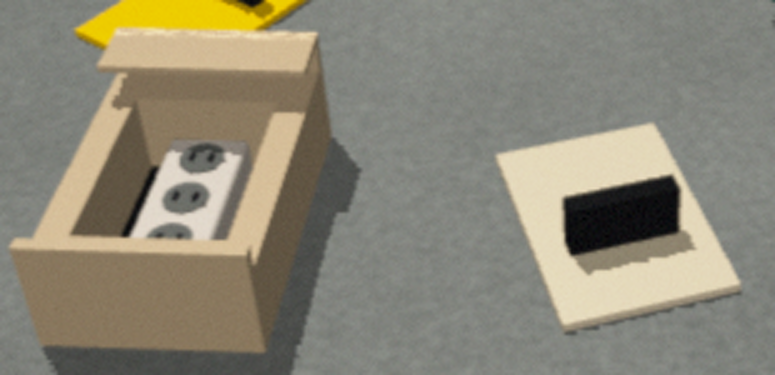

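The crops show the cream cover with its black bar on the far (+x) half (top crop 90–210,125–180) and the box with the lip towards the robot. The choice holds, and I next triangulate the heights.

```bash
python3 - <<'E'
from h import *
T=lambda X,Y:(400+(X-300)/3,95+Y/3)
C=lambda X,Y:(270+X/3,95+Y/3)
S=lambda X,Y:(70+X/2.5,230+Y/2.5)
P={"lip wall -y":(T(600,425),S(117,31)),"lip wall +y":(T(370,368),S(318,33)),"lip edge +y":(T(383,297),S(309,72)),"lip edge -y":(T(611,352),S(98,67)),
"curb out +y":(T(440,48),S(250,253)),"curb out -y":(T(660,100),S(12,242)),
"open +x +y":(T(455,113),S(229,240)),"open +x -y":(T(606,148),S(76,240)),
"bar +y far top":(C(90,131),S(678,187)),"bar -y far top":(C(207,125),S(566,203)),
"cov far +y":(C(53,79),S(741,288)),"cov far -y":(C(229,62),S(566,327)),"cov near -y":(C(256,311),S(498,156)),"cov near +y":(C(79,328),S(654,124))}
for k,(a,b) in P.items():
    x,e=tri(a,b);print(k,np.round(x,1),round(e,1))
# bar end faces / dark bar mask hull
for n,r in(("top",(280,110,80,100)),("scene",(270,280,100,80))):
    im=cv2.imread(f"pics/{n}0.png");x,y,w,h=r;m=(im[y:y+h,x:x+w].max(2)<45).astype(np.uint8)
    c=max(cv2.findContours(m,0,2)[0],key=cv2.contourArea)
    print(n,(cv2.approxPolyDP(cv2.convexHull(c),1.5,True)[:,0]+[x,y]).tolist())
E
```

```text
lip wall -y [ 384.6 -306.5   82.5] 5.1
lip wall +y [ 417.3 -180.    84.6] 6.0
lip edge +y [ 457.5 -188.2   84.2] 6.9
lip edge -y [ 425.1 -314.9   84.3] 3.7
curb out +y [ 605.2 -227.9   76.5] 6.7
curb out -y [ 572.  -352.6   78.7] 4.1
open +x +y [ 572.7 -240.6   58.6] 5.1
open +x -y [ 551.3 -326.9   56.4] 7.6
bar +y far top [568.6  23.7  45.7] 1.0
bar -y far top [571.  -45.4  47.9] 1.5
cov far +y [617.7  49.7   3.3] 3.6
cov far -y [627.4 -59.2   4.4] 6.1
cov near -y [468.3 -74.    4.5] 4.9
cov near +y [458.5  34.    5.4] 4.7
top [[338, 138], [338, 150], [302, 154], [301, 141]]
scene [[338, 301], [340, 305], [340, 322], [298, 330], [296, 310]]
```

Triangulated: lip top z≈84, ledge ≈58, bar top ≈45, cover on the desk, so all agree with the text. Cover ≈(543.5,-12.5) at 5.4°; box ≈(494.7,-266) at -14.4°. Moving to hover above the bar for wrist views.

```bash

python3 -m inch '[{"dx":0.022,"dy":-0.034,"wz":-4},{"dx":0.044,"dy":-0.068,"wz":-8},{"dx":0.066,"dy":-0.102,"wz":-12},{"dx":0.088,"dy":-0.136,"wz":-16},{"dx":0.110,"dy":-0.170,"wz":-20}]'
python3 -m inch '[{"dx":0.022,"dy":-0.034,"wz":-4},{"dx":0.044,"dy":-0.068,"wz":-8},{"dx":0.066,"dy":-0.102,"wz":-12},{"dx":0.088,"dy":-0.136,"wz":-16},{"dx":0.110,"dy":-0.170,"wz":-20}]'
python3 -m inch '[{"dx":0.022,"dy":-0.034,"wz":-4},{"dx":0.044,"dy":-0.068,"wz":-8},{"dx":0.066,"dy":-0.102,"wz":-12},{"dx":0.088,"dy":-0.136,"wz":-16},{"dx":0.110,"dy":-0.170,"wz":-20}]'
python3 -m inch '[{"dz":-0.02},{"dz":-0.04},{"dz":-0.04},{"dz":-0.04},{"dz":-0.04}]'
python3 - <<'E'
from h import *
s=manip.read_state();im=manip.camera("wrist");cv2.imwrite("pics/w1.png",im);np.savez("w1.npz",p=s["eef_pos"],r=s["eef_rot"]);print(s["eef_pos"],s["eef_rot"],s["joints"],s["clock"])
E
```

```text
[231.07355213 498.85572658 204.95030064] [-3.14059458e+00 -4.64447794e-05  2.70780901e+00] [ 1.07040165e+00  3.00408576e-01  1.52151091e+00 -2.07370810e-05
  1.32067211e+00 -6.66059148e-02] 0.1validation failed for argument at $[0]...
validation failed for argument at $[0]...
validation failed for argument at $[0]...
validation failed for argument at $[0]...
```

View pics/w1.png

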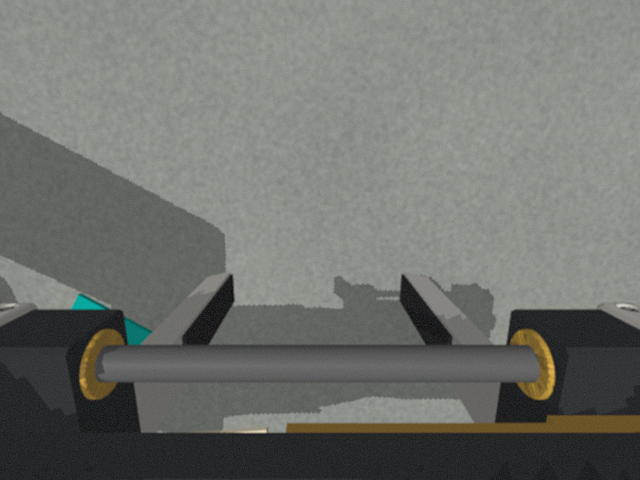

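The wrist view shows only the desk, the fingers (220,300),(430,300) and a piece of turquoise (110,315). The rows were refused, presumably because every key is needed. Retrying one call first.

```bash

python3 -m inch '[{"gripper":1,"dx":0.022,"dy":-0.034,"dz":0,"wx":0,"wy":0,"wz":-4},{"gripper":1,"dx":0.044,"dy":-0.068,"dz":0,"wx":0,"wy":0,"wz":-8},{"gripper":1,"dx":0.066,"dy":-0.102,"dz":0,"wx":0,"wy":0,"wz":-12},{"gripper":1,"dx":0.088,"dy":-0.136,"dz":0,"wx":0,"wy":0,"wz":-16},{"gripper":1,"dx":0.110,"dy":-0.170,"dz":0,"wx":0,"wy":0,"wz":-20}]'
```

```text
clock: 0.57
eef_pos: [341.6, 327.3, 205.3]
eef_rot: [-3.141, 0.0, 2.356]
wrist_force: [0.5, 0.8, 0.2]
finger_gap: 94.0
finger_force: 0.0
```

```bash

python3 -m inch '[{"gripper":1,"dx":0.022,"dy":-0.034,"dz":0,"wx":0,"wy":0,"wz":-4},{"gripper":1,"dx":0.044,"dy":-0.068,"dz":0,"wx":0,"wy":0,"wz":-8},{"gripper":1,"dx":0.066,"dy":-0.102,"dz":0,"wx":0,"wy":0,"wz":-12},{"gripper":1,"dx":0.088,"dy":-0.136,"dz":0,"wx":0,"wy":0,"wz":-16},{"gripper":1,"dx":0.110,"dy":-0.169,"dz":0,"wx":0,"wy":0,"wz":-20}]'
python3 -m inch '[{"gripper":1,"dx":0.022,"dy":-0.034,"dz":0,"wx":0,"wy":0,"wz":-4},{"gripper":1,"dx":0.044,"dy":-0.068,"dz":0,"wx":0,"wy":0,"wz":-8},{"gripper":1,"dx":0.066,"dy":-0.102,"dz":0,"wx":0,"wy":0,"wz":-12},{"gripper":1,"dx":0.088,"dy":-0.136,"dz":0,"wx":0,"wy":0,"wz":-16},{"gripper":1,"dx":0.112,"dy":-0.169,"dz":0,"wx":0,"wy":0,"wz":-19.6}]'
python3 -m inch '[{"gripper":1,"dx":0,"dy":0,"dz":-0.04,"wx":0,"wy":0,"wz":0},{"gripper":1,"dx":0,"dy":0,"dz":-0.08,"wx":0,"wy":0,"wz":0},{"gripper":1,"dx":0,"dy":0,"dz":-0.12,"wx":0,"wy":0,"wz":0},{"gripper":1,"dx":0,"dy":0,"dz":-0.13,"wx":0,"wy":0,"wz":0},{"gripper":1,"dx":0,"dy":0,"dz":-0.13,"wx":0,"wy":0,"wz":0}]'
python3 - <<'E'
from h import *
im=manip.camera("wrist");im2=manip.camera("top")
cv2.imwrite("pics/w2.png",np.hstack([cv2.resize(im,(400,300)),cv2.resize(im2[80:260,220:460],(400,300))]))
E
```

```text
clock: 0.98
eef_pos: [451.8, 158.0, 205.5]
eef_rot: [3.142, 0.0, 2.006]
wrist_force: [0.2, 0.1, -0.4]
finger_gap: 93.8
finger_force: 0.0
clock: 1.4
eef_pos: [563.7, -11.0, 205.3]
eef_rot: [-3.141, -0.0, 1.664]
wrist_force: [0.6, 0.3, -0.3]
finger_gap: 94.3
finger_force: 0.0
clock: 1.82
eef_pos: [561.7, -8.8, 73.1]
eef_rot: [-3.136, -0.001, 1.668]
wrist_force: [-0.0, 0.4, -0.5]
finger_gap: 93.8
finger_force: 0.0
```

View pics/w2.png

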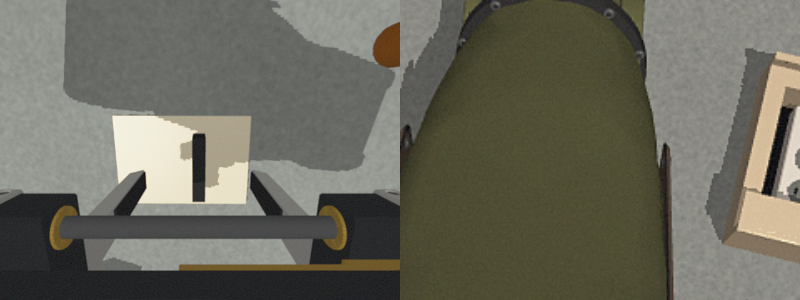

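Left: the bar (318,267 in full pixels) is centred between the open fingers, with more cover on its left, i.e. the long cover. Checking its y with the wrist calibration.

```bash
cat >> h.py <<'E'
from scipy.spatial.transform import Rotation as Ro
def wcam(s):
    i=manip.camera_info("wrist");M=np.eye(4);M[:3,:3]=Ro.from_euler("xyz",s["eef_rot"]).as_matrix();M[:3,3]=s["eef_pos"]
    W=np.linalg.inv(M@np.array(i["tool_from_camera"]));return np.array(i["camera_matrix"]),W[:3,:3],W[:3,3]
E
python3 - <<'E'
from h import *
s=manip.read_state();im=manip.camera("wrist");c=wcam(s);print(s["eef_pos"],s["eef_rot"])
r=im[205:330,280:345];m=(r.max(2)<50).astype(np.uint8)
k=max(cv2.findContours(m,0,2)[0],key=cv2.contourArea)
h=cv2.approxPolyDP(cv2.convexHull(k),2,True)[:,0]+[280,205];print(h.tolist());print(np.round(plane(0,h,42,c)).tolist())
hs=cv2.cvtColor(im,cv2.COLOR_BGR2HSV);m=cv2.inRange(hs,(10,15,130),(35,120,255));m[:160]=0;m[330:]=0
k=max(cv2.findContours(m,0,2)[0],key=cv2.contourArea)
h=cv2.approxPolyDP(cv2.convexHull(k),2.5,True)[:,0];print(h.tolist());print(np.round(plane(0,h,6,c)).tolist())
E
```

```text
[564.09229421  -8.88074024  77.32856498] [3.13975986e+00 3.32225874e-04 1.66785367e+00]
[[322, 213], [322, 317], [306, 317], [305, 218], [308, 213]]
[[565.0, 28.0, 42.0], [572.0, -44.0, 42.0], [561.0, -45.0, 42.0], [554.0, 24.0, 42.0], [556.0, 28.0, 42.0]]
[[177, 184], [394, 184], [389, 322], [222, 322], [187, 294]]
[[458.0, 34.0, 6.0], [616.0, 50.0, 6.0], [629.0, -60.0, 6.0], [494.0, -73.0, 6.0], [465.0, -52.0, 6.0]]
```

```bash

python3 -m inch '[{"gripper":1,"dx":0,"dy":0,"dz":-0.03,"wx":0,"wy":0,"wz":0},{"gripper":1,"dx":0,"dy":0,"dz":-0.055,"wx":0,"wy":0,"wz":0},{"gripper":1,"dx":0,"dy":0,"dz":-0.063,"wx":0,"wy":0,"wz":0},{"gripper":0.5,"dx":0,"dy":0,"dz":-0.063,"wx":0,"wy":0,"wz":0},{"gripper":0.2,"dx":0,"dy":0,"dz":-0.063,"wx":0,"wy":0,"wz":0}]' 35
python3 -m inch '[{"gripper":0,"dx":0,"dy":0,"dz":0,"wx":0,"wy":0,"wz":0},{"gripper":0,"dx":0,"dy":0,"dz":0,"wx":0,"wy":0,"wz":0},{"gripper":0,"dx":0,"dy":0,"dz":0,"wx":0,"wy":0,"wz":0},{"gripper":0,"dx":0,"dy":0,"dz":0,"wx":0,"wy":0,"wz":0},{"gripper":0,"dx":0,"dy":0,"dz":0,"wx":0,"wy":0,"wz":0}]' 35
```

```text
clock: 2.38
eef_pos: [564.2, -8.9, 14.3]
eef_rot: [3.14, 0.0, 1.668]
wrist_force: [0.2, -1.1, 1.0]
finger_gap: 84.1
finger_force: 0.0
clock: 2.8
eef_pos: [563.3, -9.0, 12.8]
eef_rot: [3.141, 0.0, 1.668]
wrist_force: [0.4, -1.2, 0.2]
finger_gap: 50.7
finger_force: 0.0
```

```bash

python3 -m inch '[{"gripper":0,"dx":0,"dy":0,"dz":0,"wx":0,"wy":0,"wz":0},{"gripper":0,"dx":0,"dy":0,"dz":0,"wx":0,"wy":0,"wz":0},{"gripper":0,"dx":0,"dy":0,"dz":0,"wx":0,"wy":0,"wz":0},{"gripper":0,"dx":0,"dy":0,"dz":0,"wx":0,"wy":0,"wz":0},{"gripper":0,"dx":0,"dy":0,"dz":0,"wx":0,"wy":0,"wz":0}]' 35
python3 -m inch '[{"gripper":0,"dx":0,"dy":0,"dz":0,"wx":0,"wy":0,"wz":0},{"gripper":0,"dx":0,"dy":0,"dz":0,"wx":0,"wy":0,"wz":0},{"gripper":0,"dx":0,"dy":0,"dz":0,"wx":0,"wy":0,"wz":0},{"gripper":0,"dx":0,"dy":0,"dz":0,"wx":0,"wy":0,"wz":0},{"gripper":0,"dx":0,"dy":0,"dz":0,"wx":0,"wy":0,"wz":0}]' 35
```

```text
clock: 3.22
eef_pos: [563.2, -9.0, 12.4]
eef_rot: [-3.142, 0.0, 1.668]
wrist_force: [-0.7, 0.2, 0.2]
finger_gap: 17.0
finger_force: 0.0
clock: 3.63
eef_pos: [563.1, -9.0, 12.4]
eef_rot: [-3.141, -0.0, 1.668]
wrist_force: [-0.3, -0.5, 1.1]
finger_gap: 13.6
finger_force: 35.0
```

```bash

python3 -m inch '[{"gripper":0,"dx":0,"dy":0,"dz":0.01,"wx":0,"wy":0,"wz":0},{"gripper":0,"dx":0,"dy":0,"dz":0.03,"wx":0,"wy":0,"wz":0},{"gripper":0,"dx":0,"dy":0,"dz":0.06,"wx":0,"wy":0,"wz":0},{"gripper":0,"dx":0,"dy":0,"dz":0.095,"wx":0,"wy":0,"wz":0},{"gripper":0,"dx":0,"dy":0,"dz":0.13,"wx":0,"wy":0,"wz":0}]' 35
python3 - <<'E'
from h import *
B=np.array([494.7,-266,0]);Rb=Ro.from_euler("z",-14.4,degrees=True)
s=manip.read_state();p0=s["eef_pos"];R0=Ro.from_euler("xyz",s["eef_rot"]);print(p0,s["finger_force"],s["wrist_force"])
g=np.array([20,0,12.4])
Rg0=Ro.from_euler("z",5.6,degrees=True)   # cover now
for nm,th,lead in(("hover",12,(-40,0,130)),("pre",12,(-40,0,64)),("in",12,(-80,0,64)),("flat",0,(-80,0,61))):
    Rc=Rb*Ro.from_euler("y",-th,degrees=True)
    p=B+Rb.apply(lead)+Rc.apply(g-np.array([-80,0,0]))
    print(nm,np.round(p,1),"d",np.round(p-p0,1),"rv",np.round((Rc*Rg0.inv()).as_rotvec(degrees=True),2))
print("tilt alone",Rb.apply([0,-12,0]))
E
```

```text
clock: 4.05
eef_pos: [562.7, -8.9, 144.4]
eef_rot: [-3.141, -0.0, 1.668]
wrist_force: [1.8, 0.3, -1.5]
finger_gap: 13.7
finger_force: 35.0
[562.72031335  -8.92060689 144.36404662] 34.99963045120239 [ 1.79433344  0.31004463 -1.45247694]
hover [ 548.2 -279.7  162.9] d [ -14.5 -270.8   18.6] rv [ -0.93 -12.03 -19.93]
pre [ 548.2 -279.7   96.9] d [ -14.5 -270.8  -47.4] rv [ -0.93 -12.03 -19.93]
in [ 509.5 -269.8   96.9] d [ -53.3 -260.9  -47.4] rv [ -0.93 -12.03 -19.93]
flat [ 514.1 -271.    73.4] d [ -48.6 -262.1  -71. ] rv [  0.   0. -20.]
tilt alone [ -2.98427865 -11.62299793   0.        ]
```

```bash

python3 -m inch '[{"gripper":0,"dx":-0.001,"dy":-0.015,"dz":0.006,"wx":0,"wy":0,"wz":-2},{"gripper":0,"dx":-0.003,"dy":-0.045,"dz":0.018,"wx":0,"wy":0,"wz":-6},{"gripper":0,"dx":-0.005,"dy":-0.08,"dz":0.02,"wx":0,"wy":0,"wz":-11},{"gripper":0,"dx":-0.006,"dy":-0.115,"dz":0.02,"wx":0,"wy":0,"wz":-16},{"gripper":0,"dx":-0.007,"dy":-0.145,"dz":0.02,"wx":0,"wy":0,"wz":-20}]' 35
python3 -m inch '[{"gripper":0,"dx":-0.001,"dy":-0.03,"dz":0,"wx":-0.75,"wy":-2.9,"wz":0},{"gripper":0,"dx":-0.003,"dy":-0.06,"dz":0,"wx":-1.5,"wy":-5.8,"wz":0},{"gripper":0,"dx":-0.005,"dy":-0.09,"dz":0,"wx":-2.25,"wy":-8.7,"wz":0},{"gripper":0,"dx":-0.007,"dy":-0.115,"dz":0,"wx":-3,"wy":-11.6,"wz":0},{"gripper":0,"dx":-0.008,"dy":-0.126,"dz":0,"wx":-3,"wy":-11.6,"wz":0}]' 35
python3 - <<'E'
from h import *
a=manip.camera("scene");b=manip.camera("top");s=manip.read_state();print(s["eef_pos"],s["eef_rot"])
cv2.imwrite("pics/a3.png",a);cv2.imwrite("pics/b3.png",b)
cv2.imwrite("pics/c3.png",np.hstack([cv2.resize(a[200:380,50:250],(400,360)),cv2.resize(b[90:270,380:580],(400,360))]))
E
```

```text
clock: 4.47
eef_pos: [555.9, -155.9, 163.6]
eef_rot: [3.14, 0.0, 1.314]
wrist_force: [-0.2, 0.3, -1.9]
finger_gap: 13.6
finger_force: 35.0
clock: 4.88
eef_pos: [546.9, -282.4, 163.0]
eef_rot: [2.93, 0.001, 1.316]
wrist_force: [-0.3, 0.8, -1.9]
finger_gap: 13.9
finger_force: 35.0
[ 547.56617275 -281.20195254  162.929584  ] [2.93341470e+00 1.21096066e-04 1.31625339e+00]
```

View pics/c3.png

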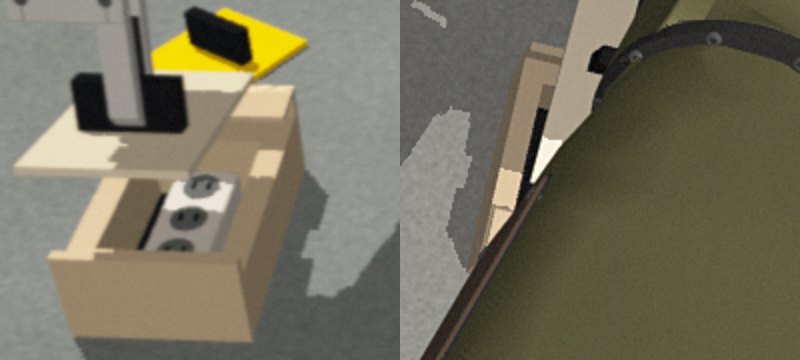

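The scene view (left) shows the cover held tilted above the box, trailing edge at crop (15–190,168), leading +y corner at (252,75). Comparing with where the grasp model predicts them.

```bash
cat >> h.py <<'E'
def proj(n,X):
    K,R,t=cam(n);c=np.atleast_2d(X)@R.T+t;c=c@K.T;return c[:,:2]/c[:,2:]
def cover(s,g=(20,0,12.4)):
    T=Ro.from_euler("xyz",s["eef_rot"]);Rc=T*Ro.from_matrix(np.array([[0,1,0],[1,0,0],[0,0,-1]]).T) # cover x=tool y, y=tool x, z=-tool z
    return Rc,s["eef_pos"]-Rc.apply(g)
E
python3 - <<'E'
from h import *
s=manip.read_state();Rc,o=cover(s);print(np.round(Rc.as_euler("ZYX",degrees=True),2),o)
P=np.array([[80,-55,6],[80,55,6],[-80,55,6],[-80,-55,6],[20,-35,42],[20,35,42]])
print("pred",np.round(proj("scene",o+Rc.apply(P)),1).tolist())
S=lambda X,Y:[50+X/2,200+Y/2]
print("seen",[S(15,165),S(190,170),S(252,75),None,S(75,75),S(186,79)])
Rb=Ro.from_euler("z",-14.4,degrees=True)
print("lead box frame",Rb.inv().apply(o+Rc.apply([-80,0,0])-[494.7,-266,0]))
a=cv2.imread("pics/a3.png");hs=cv2.cvtColor(a,cv2.COLOR_BGR2HSV)
B=np.array([494.7,-266,0])
print("box pred",np.round(proj("scene",B+Rb.apply([[98,-65,76],[98,65,76],[-90,65,85],[-56,65,85],[-56,-65,85]])),1).tolist(),"seen",[(74.8,326.8),(170,331.2),(197.2,243.2),(193.6,258.8),(109.2,256.8)])
print("box pred top",np.round(proj("top",B+Rb.apply([[98,65,76],[98,-65,76],[-56,65,85],[-56,-65,85],[-98,-65,85],[-98,65,85]])),1).tolist(),"seen",[(446.7,111),(520,128.3),(427.7,194),(503.7,212.3),(500,236.7),(423.3,217.7)])
E
```

```text
[-1.458e+01 -1.193e+01 -1.000e-02] [ 531.10823509 -276.92185118  146.66376031]
pred [[56.9, 283.8], [144.4, 286.2], [176.9, 236.1], [103.6, 234.3], [87.2, 238.6], [140.1, 240.0]]
seen [[57.5, 282.5], [145.0, 285.0], [176.0, 237.5], None, [87.5, 237.5], [143.0, 239.5]]
lead box frame [-40.29177355  -1.27467586 130.12955728]
box pred [[73.0, 328.8], [167.9, 331.6], [195.1, 245.2], [190.7, 257.9], [107.8, 255.9]] seen [(74.8, 326.8), (170, 331.2), (197.2, 243.2), (193.6, 258.8), (109.2, 256.8)]
box pred top [[444.3, 110.8], [518.5, 128.2], [426.2, 194.3], [502.8, 212.8], [497.8, 237.1], [420.8, 218.3]] seen [(446.7, 111), (520, 128.3), (427.7, 194), (503.7, 212.3), (500, 236.7), (423.3, 217.7)]
```

```bash

python3 -m inch '[{"gripper":0,"dx":0.001,"dy":0.0035,"dz":-0.015,"wx":0,"wy":0,"wz":0},{"gripper":0,"dx":0.001,"dy":0.0035,"dz":-0.032,"wx":0,"wy":0,"wz":0},{"gripper":0,"dx":0.001,"dy":0.0035,"dz":-0.048,"wx":0,"wy":0,"wz":0},{"gripper":0,"dx":0.001,"dy":0.0035,"dz":-0.060,"wx":0,"wy":0,"wz":0},{"gripper":0,"dx":0.001,"dy":0.0035,"dz":-0.066,"wx":0,"wy":0,"wz":0}]' 35
python3 - <<'E'
from h import *
a=manip.camera("scene");s=manip.read_state();Rc,o=cover(s);Rb=Ro.from_euler("z",-14.4,degrees=True)
print(s["wrist_force"],"lead",Rb.inv().apply(o+Rc.apply([-80,0,0])-[494.7,-263.5,0]),Rc.as_euler("ZYX",degrees=True))
cv2.imwrite("pics/c4.png",cv2.resize(a[220:380,60:220],(600,600),interpolation=2))
E
```

```text
clock: 5.4
eef_pos: [549.1, -275.1, 94.9]
eef_rot: [2.935, -0.001, 1.32]
wrist_force: [0.2, -0.1, -1.7]
finger_gap: 13.9
finger_force: 35.0
[-0.99244303 -0.14084741 -2.30358944] lead [-39.88967358   2.15936187  61.91844202] [-14.40965271 -11.8082954    0.04404048]
```

View pics/c4.png

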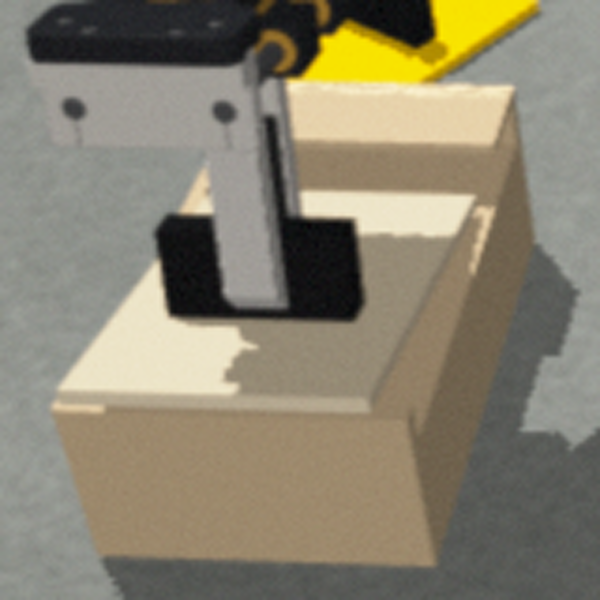

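The crop shows the leading edge (475,197) in front of the lip (290–500,145), parallel to it, with about 9 mm of ledge at its right, as wanted. Sliding it under the lip.

```bash

python3 -m inch '[{"gripper":0,"dx":0,"dy":-0.001,"dz":0.001,"wx":0,"wy":0,"wz":0},{"gripper":0,"dx":-0.008,"dy":0.001,"dz":0.001,"wx":0,"wy":0,"wz":0},{"gripper":0,"dx":-0.016,"dy":0.003,"dz":0.001,"wx":0,"wy":0,"wz":0},{"gripper":0,"dx":-0.024,"dy":0.005,"dz":0.001,"wx":0,"wy":0,"wz":0},{"gripper":0,"dx":-0.024,"dy":0.005,"dz":0.001,"wx":0,"wy":0,"wz":0}]' 35
python3 - <<'E'
from h import *
s=manip.read_state();Rc,o=cover(s);Rb=Ro.from_euler("z",-14.4,degrees=True)
print(s["wrist_force"],s["moment"],"lead",Rb.inv().apply(o+Rc.apply([-80,0,0])-[494.7,-263.5,0]),Rc.as_euler("ZYX",degrees=True))
E
```

```text
clock: 5.87
eef_pos: [523.8, -271.2, 98.0]
eef_rot: [2.932, 0.0, 1.318]
wrist_force: [-0.1, -0.2, -1.7]
finger_gap: 13.7
finger_force: 35.0
[-0.10743187 -0.19858155 -1.73350872] [-0.03753599  0.21543046  0.03105513] lead [-65.12747932  -0.08676507  65.09516783] [-14.47357799 -11.98714336  -0.01497549]
```

```bash

python3 -m inch '[{"gripper":0,"dx":-0.005,"dy":0.001,"dz":0,"wx":0,"wy":0,"wz":0},{"gripper":0,"dx":-0.010,"dy":0.0025,"dz":-0.001,"wx":0,"wy":0,"wz":0},{"gripper":0,"dx":-0.0145,"dy":0.0035,"dz":-0.001,"wx":0,"wy":0,"wz":0},{"gripper":0,"dx":-0.0145,"dy":0.0035,"dz":-0.001,"wx":0,"wy":0,"wz":0},{"gripper":0,"dx":-0.0145,"dy":0.0035,"dz":-0.001,"wx":0,"wy":0,"wz":0}]' 35
python3 - <<'E'
from h import *
a=manip.camera("scene");s=manip.read_state();Rc,o=cover(s);Rb=Ro.from_euler("z",-14.4,degrees=True)
print(s["wrist_force"],s["moment"],s["eef_pos"],"lead",Rb.inv().apply(o+Rc.apply([-80,0,0])-[494.7,-263.5,0]),Rc.as_euler("ZYX",degrees=True))
cv2.imwrite("pics/c5.png",cv2.resize(a[220:380,60:220],(600,600),interpolation=2))
p=s["eef_pos"];g=np.array([100,0,12.4]);l=p-Rc.apply(g)
for th in(12,9,6,3,0):
    q=l+[0,0,-(l[2]-61)*(12-th)/12]+(Rb*Ro.from_euler("y",-th,degrees=True)).apply(g);print(th,np.round(q-p,1),np.round(Rb.apply([0,12-th,0]),2))
E
```

```text
clock: 6.28
eef_pos: [510.6, -268.0, 96.5]
eef_rot: [2.932, 0.0, 1.318]
wrist_force: [0.0, 0.2, -2.0]
finger_gap: 13.7
finger_force: 35.0
[-1.05268787 -0.05609618 -1.96766398] [0.01383463 0.21386342 0.04774044] [ 510.75866726 -268.01797552   96.54569865] lead [-78.56316925  -0.28806748  63.63791384] [-1.44583501e+01 -1.19925316e+01 -1.22637491e-02]
12 [0.  0.1 0. ] [0. 0. 0.]
9 [ 1.6 -0.3 -5.7] [0.75 2.91 0.  ]
6 [  2.8  -0.6 -11.4] [1.49 5.81 0.  ]
3 [  3.9  -0.9 -17.3] [2.24 8.72 0.  ]
0 [  4.6  -1.1 -23.1] [ 2.98 11.62  0.  ]
```

View pics/c5.png

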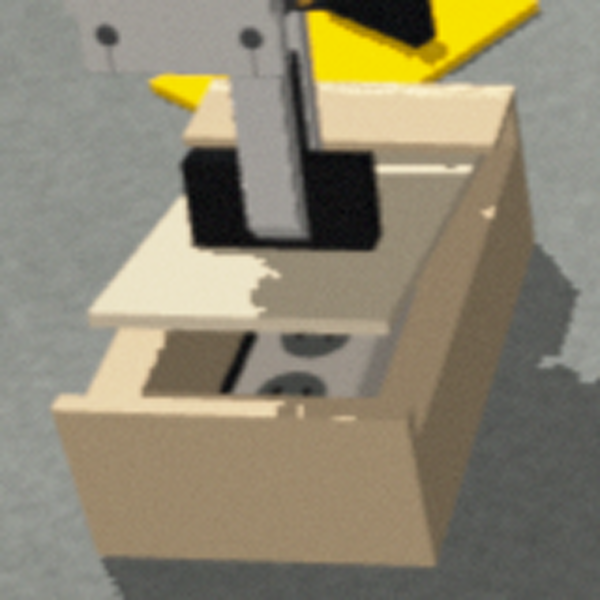

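The leading edge has gone under the lip (cover seen from row 150 on), and the trailing edge (90–388,325) is up and square to the curb. Lowering in two calls.

```bash

python3 -m inch '[{"gripper":0,"dx":0.0008,"dy":0,"dz":-0.003,"wx":0.37,"wy":1.45,"wz":0},{"gripper":0,"dx":0.0016,"dy":0,"dz":-0.0057,"wx":0.75,"wy":2.9,"wz":0},{"gripper":0,"dx":0.0022,"dy":-0.0005,"dz":-0.0085,"wx":1.1,"wy":4.4,"wz":0},{"gripper":0,"dx":0.0028,"dy":-0.0005,"dz":-0.0114,"wx":1.5,"wy":5.8,"wz":0},{"gripper":0,"dx":0.0028,"dy":-0.0005,"dz":-0.0114,"wx":1.5,"wy":5.8,"wz":0}]' 35
python3 -m inch '[{"gripper":0,"dx":0.0005,"dy":0,"dz":-0.003,"wx":0.37,"wy":1.45,"wz":0},{"gripper":0,"dx":0.001,"dy":-0.0003,"dz":-0.006,"wx":0.75,"wy":2.9,"wz":0},{"gripper":0,"dx":0.0015,"dy":-0.0005,"dz":-0.009,"wx":1.1,"wy":4.4,"wz":0},{"gripper":0,"dx":0.0018,"dy":-0.0005,"dz":-0.0115,"wx":1.5,"wy":5.8,"wz":0},{"gripper":0,"dx":0.0018,"dy":-0.0005,"dz":-0.0115,"wx":1.5,"wy":5.8,"wz":0}]' 35
python3 - <<'E'
from h import *
a=manip.camera("scene");s=manip.read_state();Rc,o=cover(s);Rb=Ro.from_euler("z",-14.4,degrees=True)
print(s["wrist_force"],s["moment"],s["eef_pos"],"lead",Rb.inv().apply(o+Rc.apply([-80,0,0])-[494.7,-263.5,0]),Rc.as_euler("ZYX",degrees=True))
cv2.imwrite("pics/c6.png",cv2.resize(a[220:380,60:220],(600,600),interpolation=2))
E
```

```text
clock: 6.75
eef_pos: [513.9, -268.5, 84.5]
eef_rot: [3.038, -0.0, 1.319]
wrist_force: [-0.9, -0.8, -2.3]
finger_gap: 13.7
finger_force: 35.0
clock: 7.17
eef_pos: [515.6, -268.9, 73.1]
eef_rot: [-3.141, -0.0, 1.319]
wrist_force: [0.5, -0.3, -1.3]
finger_gap: 13.8
finger_force: 35.0
[-0.76469528 -0.02587765 -1.67740812] [-0.04723746  0.07167107 -0.00139628] [ 515.50673422 -268.9125165    73.25342267] lead [-7.84924683e+01  7.66038449e-03  6.07857669e+01] [-1.44419870e+01 -3.87656893e-02  1.12436973e-02]
```

```bash

python3 -m inch '[{"gripper":0,"dx":0,"dy":0,"dz":-0.0005,"wx":0,"wy":0,"wz":0},{"gripper":0,"dx":0,"dy":0,"dz":-0.001,"wx":0,"wy":0,"wz":0},{"gripper":0,"dx":0,"dy":0,"dz":-0.001,"wx":0,"wy":0,"wz":0},{"gripper":0,"dx":0,"dy":0,"dz":-0.0015,"wx":0,"wy":0,"wz":0},{"gripper":0,"dx":0,"dy":0,"dz":-0.0015,"wx":0,"wy":0,"wz":0}]' 35
```

```text
clock: 7.63
eef_pos: [515.3, -269.0, 72.4]
eef_rot: [3.141, 0.0, 1.318]
wrist_force: [-2.1, -0.3, 2.1]
finger_gap: 13.6
finger_force: 35.0
```

View pics/c6.png

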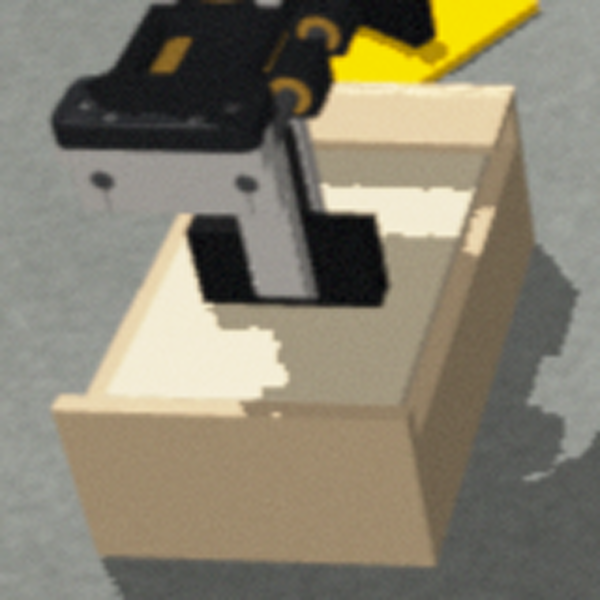

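The cover lies flat inside the curb (curb row 405) and under the lip, and the wrist force turned upward, so it is seated. Releasing and withdrawing.

```bash

python3 -m inch '[{"gripper":0.4,"dx":0,"dy":0,"dz":0,"wx":0,"wy":0,"wz":0},{"gripper":0.4,"dx":0,"dy":0,"dz":0,"wx":0,"wy":0,"wz":0},{"gripper":0.4,"dx":0,"dy":0,"dz":0,"wx":0,"wy":0,"wz":0},{"gripper":0.4,"dx":0,"dy":0,"dz":0,"wx":0,"wy":0,"wz":0},{"gripper":0.4,"dx":0,"dy":0,"dz":0,"wx":0,"wy":0,"wz":0}]'
python3 -m inch '[{"gripper":0.4,"dx":0,"dy":0,"dz":0.005,"wx":0,"wy":0,"wz":0},{"gripper":0.4,"dx":0,"dy":0,"dz":0.02,"wx":0,"wy":0,"wz":0},{"gripper":0.4,"dx":0,"dy":0,"dz":0.05,"wx":0,"wy":0,"wz":0},{"gripper":0.4,"dx":0,"dy":0,"dz":0.085,"wx":0,"wy":0,"wz":0},{"gripper":0.4,"dx":0,"dy":0,"dz":0.12,"wx":0,"wy":0,"wz":0}]'
python3 -m inch '[{"gripper":0.4,"dx":0,"dy":0.035,"dz":0.015,"wx":0,"wy":0,"wz":0},{"gripper":0.4,"dx":0,"dy":0.07,"dz":0.03,"wx":0,"wy":0,"wz":0},{"gripper":0.4,"dx":0,"dy":0.105,"dz":0.03,"wx":0,"wy":0,"wz":0},{"gripper":0.4,"dx":0,"dy":0.14,"dz":0.03,"wx":0,"wy":0,"wz":0},{"gripper":0.4,"dx":0,"dy":0.18,"dz":0.03,"wx":0,"wy":0,"wz":0}]'
python3 - <<'E'
from h import *
a=manip.camera("scene");b=manip.camera("top")
cv2.imwrite("pics/c7.png",np.hstack([cv2.resize(a[220:380,60:220],(400,400),interpolation=2),cv2.resize(b[95:255,390:550],(400,400),interpolation=2)]))
E
```

```text
clock: 8.05
eef_pos: [515.3, -269.0, 72.0]
eef_rot: [3.142, 0.0, 1.319]
wrist_force: [-0.3, -0.2, 0.2]
finger_gap: 37.1
finger_force: 0.0
clock: 8.47
eef_pos: [514.9, -268.7, 193.6]
eef_rot: [-3.141, -0.0, 1.319]
wrist_force: [1.4, -0.1, -0.5]
finger_gap: 37.3
finger_force: 0.0
clock: 8.88
eef_pos: [515.0, -87.8, 222.8]
eef_rot: [3.141, 0.0, 1.318]
wrist_force: [1.2, -0.7, 0.2]
finger_gap: 37.8
finger_force: 0.0
```

View pics/c7.png

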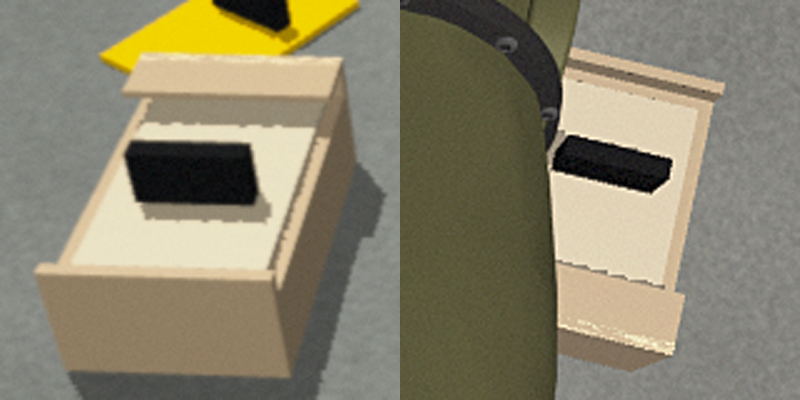

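The cover lies flat and square in the box: in the left crop its edge is inside the curb (75–275,265), it is under the lip (row 95), and even ledge strips show on both sides. Nothing touches it.

```bash
python3 -c "
from cell import manip
print(manip.sign_off())"
```

```text
the job is handed in; nothing more can be done
None
```

The long cover is hooked under the lip and lies flat and square inside the curb, released with the arm clear; the short cover and the look-alikes were not touched, and the job was handed in at about 9 s (no verdict was returned).

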